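Clamp a check valve in the notched slide fixture

ROBOT

A 6-joint arm with a two-finger parallel gripper is mounted at the origin on the work surface. World frame = base frame: x ahead of the robot, y to its left, z up, the work surface at z = 0. Lengths are in m, angles in rad, forces in N, time in s.
With the tool pointing down it reaches from about 0.35 to 0.775 m from the base axis. Payload 5.5 kg.
Tool frame: the origin (TCP) lies on the centre line of the jaws, within the pads' length; the fingertips stand 8 mm ahead of it and the grasp point (between the pads) lies 11 mm behind it; z points along the fingers, y is the direction in which the jaws open and shut (so a half turn about z gives the same grasp; the last joint's range is limited). The gripper opens to 85 mm and grips with 20 to 120 N. Pads are 22 mm wide; open, the fingers measure 114 mm over their backs; the gripper's body (76 mm by 85 mm) begins 54 mm behind the grasp point. The pads swing forward as they close: fully open they stand 13 mm farther back than shut.
Start: joints at [0.983, 0.313, 0.046, 1.304, 0, 1.431], TCP at [0.249, 0.518, 0.239] pointing down, gripper open.
Joint ranges: [-2.76, 2.76], [-0.86, 1.69], [-1.03, 1.26], [-2.2, 2.34], [-1.47, 1.5], [-3.14, 3.14]. Speed limits (rad/s): [2.57, 2.57, 3.14, 3.14, 3.14, 3.14].

INTERFACE

Orientations are given as a unit quaternion [w, x, y, z].
In Python, from workcell import env gives the robot as it stands. The module is installed in compiled form; this text tells all that it offers.
- The arm moves only by the tool play_rows, never from a script. Its argument "steps" is a list of rows, each an object with "claw": the closure in counts, from 0 (fully open) to 255 (shut); "dp": the shift along the tool's x, y, z in m, a list of three; "angular": the turn, a rotation vector about the tool's x, y, z in degrees, a list of three. In form: [{"claw": claw, "dp": [dx, dy, dz], "angular": [wx, wy, wz]}, ...]. A call has exactly 8 rows; each row shifts and turns the commanded pose from where the row before left it, along the tool's axes as they then stand; what a row does not reach is not made up. A row lasts 1/12 s, in which the tool goes at most 41.7 mm and 7.16 degrees, less where a joint would pass 70% of its speed; a pose out of reach is approached as far as the arm can. A call is refused whole if a number of a shift passes 0.0417 or a number of a turn 7.16, either way. A call with a gripper value outside its range is refused whole. The fingers move at their own pace and stop on an object; "force" is the grip in N (left out, the last holds). Time passes only in rows, so rows that do not move let the fingers close, or fill a call up. It gives the time, the measured TCP pose, the force and the opening at its end, in the units of the state.
- env.get_state(): the state, without advancing time (a new reading comes with each control period).
- env.read_camera(name): name is "side" or "top" or "wrist"; returns (picture, depth): 400x640x3 uint8, red, green, blue; 400x640 float32, m along the optical axis (not along the pixel's ray), 0 where there is no reading.
- env.calibration(name): a dict with "fx", "fy", "cx", "cy" (pixels), "k1" (the pictures are not rectified: a ray, as slopes to the right and down, at radius r is drawn at 1 + k1 r^2 times it, then the intrinsics apply), "world_from_camera" (4x4, takes a point from camera to world coordinates); the wrist camera has in their place "hand_eye" (4x4, takes a point from camera to tool coordinates, whose origin is the TCP and whose axes are the flange's). Camera axes: x right, y down, z forward; pixel columns grow to the right and rows downward; lengths in m; the calibration is good to about 2 mm. A picture is of the moment at which its call begins: read the wrist's pose just before it. calibration takes no time and is no camera call.
- env.hand_in(): hands the job in, once; it reports no verdict.
The state is a dict: "clock": time; "joint_pos": joint angles; "qvel": joint speeds; "tau": joint torques, N m; "tcp_pos": TCP position; "orientation": TCP orientation; "wrist_force": force on the tool from outside, world axes, zero at the start; "ft_torque": the same for the moment, N m; "finger_gap": finger opening in m.
Only numpy, scipy, OpenCV 4.12 (cv2) and the standard library are available. Lean on these libraries where they do the work, as an engineer would, in place of code of your own. Each camera call takes 0.05 s, during which the arm holds its last target. There are 200 camera calls.

TASK

Clamp the brass non-return valve that lies in the slide fixture, ready for thread gauging: lift the release bar and hold it up while you slide the jaw along, until its sprung pad has pushed the valve right up against the end stop and is itself pressed roughly half-way in. Then let go of the bar so that it drops fully into the nearest notch and the pad stays pressed on the valve, springing but not bottomed; if the bar lands on top of a tooth, ease the jaw along until it falls in. Be gentle: do not force the jaw while the bar is caught or crush the valve, and leave the other things on the cart where they are.

Things in the scene. Friction and masses are not known exactly. Their poses are not given: they have to be found in the camera images.
- fixture: The holding fixture, fixed: a wooden base board 130 x 380 x 18 mm with steel strips, on the cart top. Origin on the cart top; the slide runs along its own +y axis (towards the end stop), z is up. The jaw carriage rides at its -y end, the valve lies in a trough on its centre line (x = 0), and the end stop stands at the +y end.
- carriage (a joint): Position of the jaw carriage along the fixture's +y axis, m, 0 to 0.215 (a grey block 116 mm across the fixture, 50 mm along the slide, top 56 mm above the cart top). At value 0 its middle lies at fixture y = -0.140. It slides stiffly: about 8 N of steady friction. It starts at 0 to 0.03, parked in a smooth bay with no teeth; the bar must be lifted to leave the bay.
- release_bar (a joint): Height of the release bar above its fully lowered position, m, 0 to 0.015 (upper end stop). Spring-loaded down with about 5 to 7 N, weight included. In a notch or in the bay it reads 0; resting on top of a tooth it reads about 0.0075; held above 0.009 it clears the teeth.
- bar_grip (a point): Centre of the release bar's crossbar: a steel bar 110 mm long across the slide (along fixture x), 12 mm thick along the slide (fixture y), 14 mm high, standing on two thin posts (40 mm to one side, 46 mm to the other) above the carriage. It travels with the carriage and lifts straight up. Its underside is 21 mm above the carriage top when lowered. Pinch it across its 12 mm from above, midway between the posts.
- pawl: The locking tooth under the release bar, 4 mm thick along the slide, that drops into the rack's notches; origin at its lower end.
- rack: Fixed steel rack along the fixture's +x side: square teeth 8 mm high and 9.5 mm long, notches 5.5 mm wide between them, pitch 15 mm. Origin at the fixture's origin; where the notches lie along the slide is not given and has to be felt (or seen).
- pad: The jaw's sprung rubber-faced pad, 24 mm across, ahead (+y) of the carriage. Origin at the middle of its face; free, the face is 63 mm ahead of the carriage's middle. It can be pressed back 30 mm into the carriage: its spring pushes with 2 N at first and 0.2 N more per mm (5 N at half-way, 8 N when bottomed).
- valve_mid (a point): Centre of the brass non-return valve lying in the trough along the slide: round body with hexagon ends, 34 mm across and 70 mm long (35 mm from centre to each end), about 0.3 kg. It starts 4 to 22 mm short of the end stop and slides freely in the trough.
- stop: The fixed end stop, a dark steel block 36 x 20 x 38 mm standing in the trough. Origin at the bottom edge of the face that the valve meets, on the centre line; the face looks to the fixture's -y.
- spare_valve: Bystander: another such valve standing on end beside the fixture, 34 mm across, 70 mm tall; origin under its centre.
- elbow: Bystander: brass elbow union, arms about 38 mm, lying between the robot and the fixture; origin under its corner.
- plug_gauge: Bystander: steel thread plug gauge about 104 mm long and 19 mm thick, lying beyond the fixture; origin under its middle.
- spanner: Bystander: open-ended spanner lying on the cart top at the robot's right; origin under it.
Not all that is in view belongs to the job. Leave any black or purple look-alike of the part that bears valve_mid alone.

How it is judged:
On the way, in this order (a step that is already met when the one before it is completed fails the run):
1. the release bar is lifted clear of the teeth (value of joint release_bar above 0.008 m), for 0.1 s.
2. the pad presses the valve against the end stop (contact force between pad and valve above 2.3 N and y of valve_mid in the frame of stop above -0.0375 m), for 0.2 s.
At the end, for the whole second after the job is handed in: The release bar is fully down in a notch (below 2 mm), the pad presses the valve with 2.3 to 7.8 N (pressed in about 1.5 to 29 of its 30 mm), the valve lies in the trough with its end within 2.5 mm of the end stop, and the carriage is at rest (all of step 2 and value of joint release_bar below 0.002 m and contact force between pad and valve below 7.8 N and y of valve_mid in the frame of stop below -0.032 m and z of valve_mid in the frame of stop below 0.022 m and x of valve_mid in the frame of stop between -0.006 and 0.006 m and velocity of joint carriage between -0.005 and 0.005 m/s); the robot touches nothing.
It fails at once if the valve is crushed between pad and stop (over 14 N) (contact force between pad and valve above 14 N).
It fails at once if the jaw is forced while the bar is caught in the rack (over 35 N) (contact force between pawl and rack above 35 N).
It fails at once if a bystander is moved more than 15 mm (distance of any of spare_valve, elbow, plug_gauge, spanner from where it was at the start of the episode above 0.015 m).
It also fails if it takes over 67 s, if anything falls off the work surface, if the arm or the gripper's body presses on something with over 40 N, if the wrist force passes 120 N, or if a joint passes its speed limit or range.

## Working session

There is one attempt and no reset: what is moved stays moved. The work goes in short steps, Python scripts to look and compute and a tool call to move; the robot and the scene stay as the last step left them, time stands still between calls to the robot, and variables do not carry over. Pictures are saved under pics/ and viewed, about 8 in all and at most 12, crops included, and the job is handed in when it is done.

Besides the shell and the picture viewer there is one more tool, called after "Request:" as a command line: name --argument value ..., lists and objects as JSON in quotes. play_rows: Moves the arm, as the interface text tells. Its arguments: {"type":"object","properties":{"steps":{"type":"array","items":{"type":"object","properties":{"claw":{"type":"number"},"dp":{"type":"array","items":{"type":"number"}},"angular":{"type":"array","items":{"type":"number"}}}}},"force":{"type":"number"}},"required":["steps"]}

```bash
mkdir -p pics; cat > h.py <<'E'
import numpy as np, cv2
from workcell import env
def ray(c,uv):
    x=(np.array(uv,float)-[c['cx'],c['cy']])/[c['fx'],c['fy']]
    d=x.copy()
    for _ in range(20): d=x/(1+c['k1']*(d@d))
    return np.array([d[0],d[1],1.])
def plane(c,T,uv,z):
    r=T[:3,:3]@ray(c,uv); o=T[:3,3]; return o+r*(z-o[2])/r[2]
def pt(c,T,uv,depth):
    return T[:3,:3]@(ray(c,uv)*depth)+T[:3,3]
def save(n,im): cv2.imwrite('pics/'+n,im[:,:,::-1])
E
python3 - <<'E'
from h import *
s=env.get_state();print(s)
for n in('side','top'):
    im,d=env.read_camera(n);save(n+'0.png',im);np.savez(n+'0.npz',im=im,d=d)
    print(n,env.calibration(n))
print(env.calibration('wrist'))
E
```

```text
{'clock': 0.0, 'joint_pos': array([ 9.83353682e-01,  3.14022447e-01,  4.49778503e-02,  1.30357365e+00,
       -1.57324709e-05,  1.43118357e+00]), 'qvel': array([ 0.00057154, -0.00041164, -0.00146002, -0.00074128, -0.00054254,
       -0.00139202]), 'tau': array([-1.33850644e-03, -4.80631614e+01,  2.98532706e+01,  1.94873207e-02,
       -3.25799529e-04, -7.95342032e-06]), 'tcp_pos': array([0.24872828, 0.51788047, 0.23839583]), 'orientation': array([-3.16560506e-04,  2.22048428e-01,  9.75035213e-01, -8.54222498e-04]), 'wrist_force': array([-0.3140619 , -0.00483798, -0.13062519]), 'ft_torque': array([ 0.02510351, -0.03955716,  0.01044826]), 'finger_gap': 0.08544173039383687}
side {'fx': 410.63110290160824, 'fy': 410.63110290160824, 'cx': 318.5490351916471, 'cy': 201.22888405821413, 'k1': -0.07054476889341504, 'world_from_camera': array([[ 0.91158907, -0.29675533,  0.28450245,  0.30770897],
       [-0.41106749, -0.66702365,  0.62137184, -0.67893349],
       [ 0.00537446, -0.68338549, -0.73003794,  0.75712884],
       [ 0.        ,  0.        ,  0.        ,  1.        ]])}
top {'fx': 389.3
[... 175 characters left out ...]
  0.17172758,  0.42272939],
       [-0.9998933 , -0.00224397,  0.01443437, -0.13351761],
       [-0.01383442, -0.17177696, -0.98503872,  0.94374733],
       [ 0.        ,  0.        ,  0.        ,  1.        ]])}
{'fx': 331.18514704068946, 'fy': 331.18514704068946, 'cx': 324.58755279267893, 'cy': 196.73635385224026, 'k1': -0.010565875953260776, 'hand_eye': array([[-7.43524618e-05, -9.44564274e-01, -3.28326556e-01,
         8.37442991e-02],
       [ 9.99999973e-01,  2.77020416e-06, -2.34428481e-04,
        -4.74385201e-04],
       [ 2.22342299e-04, -3.28326564e-01,  9.44564248e-01,
        -1.32458713e-01],
       [ 0.00000000e+00,  0.00000000e+00,  0.00000000e+00,
         1.00000000e+00]])}
```

View pics/top0.png

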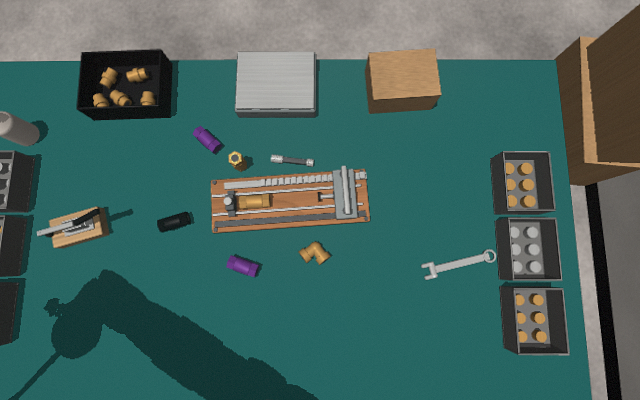

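View pics/side0.png

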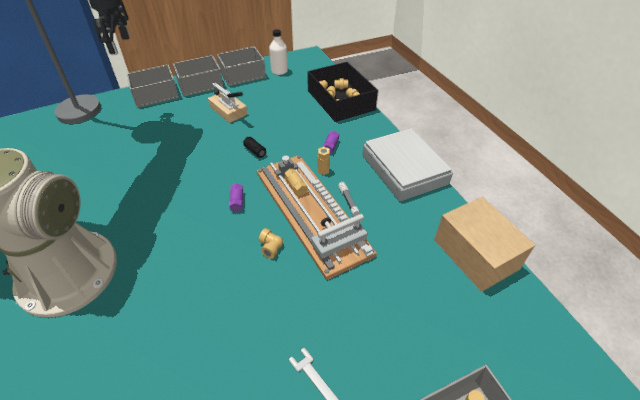

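The top view shows the fixture at about (290,200). Its end stop is at (229,201), the brass valve in the trough at (253,201) and the jaw and bar at (345,192). Look-alikes for the valve are the spare brass one standing at (236,160), purple ones at (207,139) and (243,265), a black one at (174,222), and those in the bin at (125,85). I choose (253,201), the brass one in the trough, and check it in a crop.

```bash
python3 - <<'E'
from h import *
t=np.load('top0.npz');im=t['im'];d=t['d'];c=env.calibration('top');T=c['world_from_camera']
a=cv2.resize(im[155:245,200:380],None,fx=4.4,fy=4.4,interpolation=cv2.INTER_CUBIC)
s=np.load('side0.npz')['im'];b=cv2.resize(s[145:285,250:390],None,fx=1.4,fy=1.4)
save('crop1.png',a)
hsv=cv2.cvtColor(im,cv2.COLOR_RGB2HSV)
# non-teal in region -> board outline
m=((hsv[...,0]<25)&(hsv[...,1]>80)).astype(np.uint8);r=np.zeros_like(m);r[165:240,205:375]=1;m=m*r
m=cv2.morphologyEx(m,cv2.MORPH_CLOSE,np.ones((15,15)))
n,l,st,ce=cv2.connectedComponentsWithStats(m);k=1+np.argmax(st[1:,4])
ys,xs=np.where(l==k)
P=np.array([plane(c,T,(x,y),.018)[:2] for x,y in zip(xs,ys)],np.float32)
rc=cv2.minAreaRect(P);print(rc);print(cv2.boxPoints(rc))
# bar: points by depth, height over .07
vs,us=np.mgrid[165:240,205:375];
Q=np.array([pt(c,T,(u,v),d[v,u]) for u,v in zip(us.ravel(),vs.ravel()) if d[v,u]>0])
for lo,hi in((.05,.062),(.08,.105)):
    q=Q[(Q[:,2]>lo)&(Q[:,2]<hi)];print(lo,len(q),q.mean(0),cv2.minAreaRect(q[:,:2].astype(np.float32)),np.median(q[:,2]))
E
```

```text
((0.5862150192260742, -0.055751264095306396), (0.1623116135597229, 0.3774428963661194), 4.4463701248168945)
[[ 0.49067268  0.12611052]
 [ 0.51993424 -0.2501964 ]
 [ 0.68175733 -0.23761305]
 [ 0.6524958   0.13869387]]
0.05 982 [ 0.57539712 -0.14564542  0.05466497] ((0.5850637555122375, -0.06454208493232727), (0.3081625699996948, 0.11697603762149811), 87.94745635986328) 0.05472679489287219
0.08 269 [ 0.58239413 -0.18813865  0.08934342] ((0.5826830267906189, -0.18850326538085938), (0.10873875766992569, 0.012214979156851768), 4.719905853271484) 0.08969307336212018
```

View pics/crop1.png

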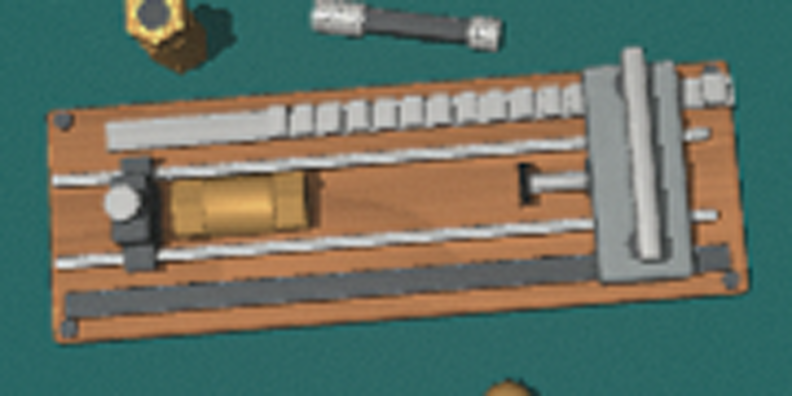

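The crop confirms the brass valve lying in the trough, with a gap to the dark stop on its left, and the bar across the carriage at right. Bar centre comes out at about (0.583, -0.1885) and fixture yaw at about +4.5°. I'm moving to hover above the bar.

Request:
play_rows --steps '[{"claw":0,"dp":[0,0,0.0076],"angular":[0,0,-6.04]},{"claw":0,"dp":[0,0,0.0076],"angular":[0,0,-6.04]},{"claw":0,"dp":[0,0,0.0076],"angular":[0,0,-6.04]},{"claw":0,"dp":[0,0,0.0076],"angular":[0,0,-6.04]},{"claw":0,"dp":[0,0,0.0076],"angular":[0,0,-6.04]},{"claw":0,"dp":[-0.0146,-0.0384,0],"angular":[0,0,0]},{"claw":0,"dp":[-0.0146,-0.0384,0],"angular":[0,0,0]},{"claw":0,"dp":[-0.0146,-0.0384,0],"angular":[0,0,0]}]' --force 40

```text
clock: 0.77
tcp_pos: [0.3014, 0.4058, 0.2003]
orientation: [-0.001, -0.041, 0.999, -0.001]
wrist_force: [0.2, -0.5, -0.4]
finger_gap: 0.0856
```

Request:
play_rows --steps '[{"claw":0,"dp":[-0.0146,-0.0384,0],"angular":[0,0,0]},{"claw":0,"dp":[-0.0146,-0.0384,0],"angular":[0,0,0]},{"claw":0,"dp":[-0.0146,-0.0384,0],"angular":[0,0,0]},{"claw":0,"dp":[-0.0146,-0.0384,0],"angular":[0,0,0]},{"claw":0,"dp":[-0.0146,-0.0384,0],"angular":[0,0,0]},{"claw":0,"dp":[-0.0146,-0.0384,0],"angular":[0,0,0]},{"claw":0,"dp":[-0.0146,-0.0384,0],"angular":[0,0,0]},{"claw":0,"dp":[-0.0146,-0.0384,0],"angular":[0,0,0]}]'

```text
clock: 1.43
tcp_pos: [0.4427, 0.108, 0.2012]
orientation: [-0.0, -0.04, 0.999, 0.0]
wrist_force: [0.4, 1.0, 1.0]
finger_gap: 0.085
```

Request:
play_rows --steps '[{"claw":0,"dp":[-0.0146,-0.0384,0],"angular":[0,0,0]},{"claw":0,"dp":[-0.0146,-0.0384,0],"angular":[0,0,0]},{"claw":0,"dp":[-0.0146,-0.0384,0],"angular":[0,0,0]},{"claw":0,"dp":[-0.0146,-0.0384,0],"angular":[0,0,0]},{"claw":0,"dp":[-0.0146,-0.0384,0],"angular":[0,0,0]},{"claw":0,"dp":[-0.0146,-0.0384,0],"angular":[0,0,0]},{"claw":0,"dp":[-0.0146,-0.0384,0],"angular":[0,0,0]},{"claw":0,"dp":[-0.0146,-0.0384,0],"angular":[0,0,0]}]'

```text
clock: 2.1
tcp_pos: [0.5835, -0.189, 0.2007]
orientation: [-0.0, -0.039, 0.999, 0.0]
wrist_force: [-0.1, 0.1, 1.0]
finger_gap: 0.0856
```

```bash
cat >> h.py <<'E'
from scipy.spatial.transform import Rotation as R
def wristT(s):
    q=s['orientation'];A=np.eye(4);A[:3,:3]=R.from_quat([q[1],q[2],q[3],q[0]]).as_matrix();A[:3,3]=s['tcp_pos']
    return A@env.calibration('wrist')['hand_eye'],A
E
python3 - <<'E'
from h import *
s=env.get_state();im,d=env.read_camera('wrist');save('w1.png',im);np.savez('w1.npz',im=im,d=d)
T,A=wristT(s);c=env.calibration('wrist');print(s['clock'],s['tcp_pos'],A[:3,:3].round(3),s['wrist_force'])
vs,us=np.mgrid[0:400:2,0:640:2]
Q=np.array([pt(c,T,(u,v),d[v,u]) for u,v in zip(us.ravel(),vs.ravel()) if d[v,u]>0])
for lo,hi in((.052,.06),(.082,.1)):
    q=Q[(Q[:,2]>lo)&(Q[:,2]<hi)&(abs(Q[:,0]-.58)<.12)&(abs(Q[:,1]+.19)<.06)];print(lo,len(q),np.median(q,0),cv2.minAreaRect(q[:,:2].astype(np.float32)))
E
```

```text
2.1 [ 0.58350114 -0.18896745  0.20074216] [[-0.997 -0.079 -0.001]
 [-0.079  0.997  0.001]
 [ 0.001  0.001 -1.   ]] [-0.06158257  0.05539697  0.99029519]
0.052 1275 [ 0.5728775  -0.19518112  0.05372469] ((0.5811188817024231, -0.18930134177207947), (0.11361383646726608, 0.050683554261922836), 4.531719207763672)
0.082 507 [ 0.57837413 -0.19004318  0.08837608] ((0.5837275385856628, -0.18935634195804596), (0.10754553228616714, 0.011386365629732609), 4.139286994934082)
```

View pics/w1.png

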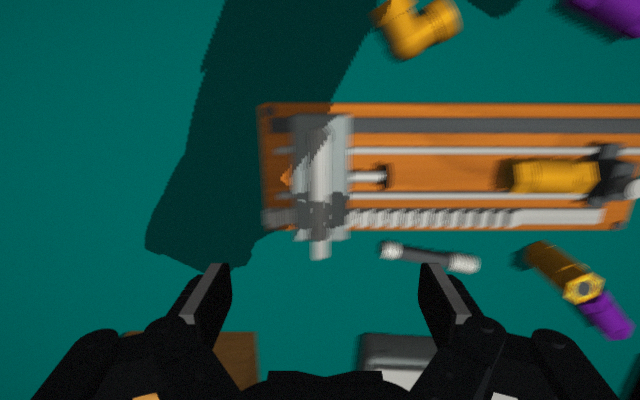

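The wrist view (slightly blurred) shows the bar at (320,185), midway between the fingers at (215,270) and (435,270). The pad is at (387,177), the valve at (555,176), and the stop starts near u=600. I'm descending and pinching.

Request:
play_rows --steps '[{"claw":0,"dp":[0,0,0.0157],"angular":[0,0,0]},{"claw":0,"dp":[0,0,0.0157],"angular":[0,0,0]},{"claw":0,"dp":[0,0,0.0157],"angular":[0,0,0]},{"claw":0,"dp":[0,0,0.0157],"angular":[0,0,0]},{"claw":0,"dp":[0,0,0.0157],"angular":[0,0,0]},{"claw":0,"dp":[0,0,0.0157],"angular":[0,0,0]},{"claw":0,"dp":[0,0,0.0157],"angular":[0,0,0]},{"claw":0,"dp":[0,0,0.0157],"angular":[0,0,0]}]'

```text
clock: 2.82
tcp_pos: [0.5828, -0.1866, 0.0745]
orientation: [-0.0, -0.04, 0.999, 0.0]
wrist_force: [-0.2, -0.2, 0.3]
finger_gap: 0.0852
```

Request:
play_rows --steps '[{"claw":100,"dp":[0,0,0],"angular":[0,0,0]},{"claw":150,"dp":[0,0,0],"angular":[0,0,0]},{"claw":180,"dp":[0,0,0],"angular":[0,0,0]},{"claw":200,"dp":[0,0,0],"angular":[0,0,0]},{"claw":225,"dp":[0,0,0],"angular":[0,0,0]},{"claw":255,"dp":[0,0,0],"angular":[0,0,0]},{"claw":255,"dp":[0,0,0],"angular":[0,0,0]},{"claw":255,"dp":[0,0,0],"angular":[0,0,0]}]'

```text
clock: 3.48
tcp_pos: [0.584, -0.1877, 0.0769]
orientation: [0.001, -0.039, 0.999, -0.001]
wrist_force: [-0.2, -1.3, 4.2]
finger_gap: 0.0116
```

```bash
python3 - <<'E'
from h import *
print(env.get_state()['wrist_force'],env.get_state()['tcp_pos'])
u=np.array([-.0785,.9969]);e=np.array([.9969,.0785])
im,d=env.read_camera('side');np.savez('side1.npz',im=im,d=d)
im,d=env.read_camera('top');np.savez('top1.npz',im=im,d=d)
o=np.array([.5835,-.189])
for n in('top0','side0'):
    t=np.load(n+'.npz');d=t['d'];c=env.calibration(n[:-1]);T=c['world_from_camera']
    vs,us=np.mgrid[140:290,200:390]
    Q=np.array([np.r_[pt(c,T,(a,b),d[b,a])] for a,b in zip(us.ravel(),vs.ravel()) if d[b,a]>0])
    f=np.c_[(Q[:,:2]-o)@e,(Q[:,:2]-o)@u,Q[:,2]]
    f=f[(abs(f[:,0])<.016)&(f[:,1]>.03)&(f[:,1]<.33)]
    b=(f[:,1]//.004).astype(int)
    print(n,[(round(k*.004+.002,3),int(1000*f[b==k,2].max())) for k in np.unique(b)])
E
```

```text
[-0.15971182 -1.30461923  4.22216463] [ 0.58403797 -0.18773075  0.07688218]
top0 [(np.float64(0.03), 38), (np.float64(0.034), 43), (np.float64(0.038), 43), (np.float64(0.042), 43), (np.float64(0.046), 41), (np.float64(0.05), 42), (np.float64(0.054), 42), (np.float64(0.058), 48), (np.float64(0.062), 50), (np.float64(0.066), 19), (np.float64(0.07), 19), (np.float64(0.074), 21), (np.float64(0.078), 20), (np.float64(0.082), 18), (np.float64(0.086), 20), (np.float64(0.09), 21), (np.float64(0.094), 20), (np.float64(0.098), 21), (np.float64(0.102), 22), (np.float64(0.106), 19), (np.float64(0.11), 25), (np.float64(0.114), 20), (np.float64(0.118), 19), (np.float64(0.122), 20), (np.float64(0.126), 20), (np.float64(0.13), 19), (np.float64(0.134), 20), (np.float64(0.138), 18), (np.float64(0.142), 19), (np.float64(0.146), 19), (np.float64(0.15), 20), (np.float64(0.154), 21), (np.float64(0.158), 21), (np.float64(0.162), 20), (np.float64(0.166), 20), (np.float64(0.17), 19), (np.float64(0.174), 22), (np.float64(0.178), 51), (np.float64(0.182), 53), (np.float64(0.186), 50), (np.float64(0.19), 51), (n
[... 1807 characters left out ...]
 50), (np.float64(0.198), 51), (np.float64(0.202), 52), (np.float64(0.206), 52), (np.float64(0.21), 51), (np.float64(0.214), 50), (np.float64(0.218), 51), (np.float64(0.222), 51), (np.float64(0.226), 52), (np.float64(0.23), 51), (np.float64(0.234), 51), (np.float64(0.238), 49), (np.float64(0.242), 50), (np.float64(0.246), 50), (np.float64(0.25), 18), (np.float64(0.254), 54), (np.float64(0.258), 73), (np.float64(0.262), 72), (np.float64(0.266), 72), (np.float64(0.27), 72), (np.float64(0.274), 71), (np.float64(0.278), 70), (np.float64(0.298), 16), (np.float64(0.302), 19), (np.float64(0.306), 17), (np.float64(0.31), 18), (np.float64(0.314), 19), (np.float64(0.318), 18), (np.float64(0.322), 14)]
```

Request:
play_rows --steps '[{"claw":255,"dp":[0,0,-0.002],"angular":[0,0,0]},{"claw":255,"dp":[0,0,-0.003],"angular":[0,0,0]},{"claw":255,"dp":[0,0,-0.003],"angular":[0,0,0]},{"claw":255,"dp":[0,0,-0.003],"angular":[0,0,0]},{"claw":255,"dp":[0,0,-0.001],"angular":[0,0,0]},{"claw":255,"dp":[0,0,0],"angular":[0,0,0]},{"claw":255,"dp":[0,0,0],"angular":[0,0,0]},{"claw":255,"dp":[0,0,0],"angular":[0,0,0]}]'

```text
clock: 4.25
tcp_pos: [0.5839, -0.1877, 0.0869]
orientation: [0.0, -0.039, 0.999, -0.0]
wrist_force: [3.7, -3.1, -6.3]
finger_gap: 0.0112
```

```bash
python3 - <<'E'
from h import *
s=env.get_state();im,d=env.read_camera('side');print(s['wrist_force'],s['tcp_pos'],s['clock'])
save('s2.png',cv2.resize(im[150:285,250:400],None,fx=4,fy=4,interpolation=cv2.INTER_CUBIC))
E
```

```text
[ 3.70751956 -3.05526684 -6.27513128] [ 0.58393109 -0.18767841  0.08686872] 4.25
```

View pics/s2.png

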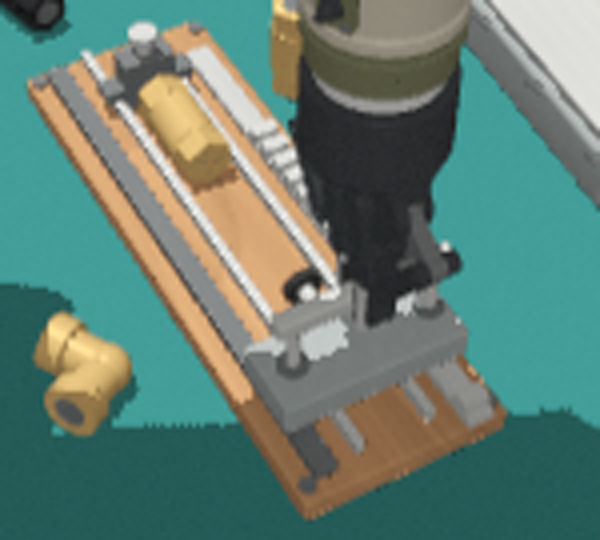

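Side view: the gripper holds the bar at (350,310), raised above the carriage, with the pad at (300,290). The valve at (185,130) is still short of the stop, and the wrist shows 6 N down. I'm lifting slightly more, then starting the slide.

Request:
play_rows --steps '[{"claw":255,"dp":[0,0,-0.0015],"angular":[0,0,0]},{"claw":255,"dp":[0,0.001,0],"angular":[0,0,0]},{"claw":255,"dp":[0,0.002,0],"angular":[0,0,0]},{"claw":255,"dp":[0,0.003,0],"angular":[0,0,0]},{"claw":255,"dp":[0,0.003,0],"angular":[0,0,0]},{"claw":255,"dp":[0,0.003,0],"angular":[0,0,0]},{"claw":255,"dp":[0,0.003,0],"angular":[0,0,0]},{"claw":255,"dp":[0,0.003,0],"angular":[0,0,0]}]'

```text
clock: 4.97
tcp_pos: [0.5826, -0.1709, 0.0886]
orientation: [0.0, -0.039, 0.999, -0.002]
wrist_force: [4.3, -8.7, -5.3]
finger_gap: 0.0113
```

Request:
play_rows --steps '[{"claw":255,"dp":[0,0.003,0],"angular":[0,0,0]},{"claw":255,"dp":[0,0.003,0],"angular":[0,0,0]},{"claw":255,"dp":[0,0.003,0],"angular":[0,0,0]},{"claw":255,"dp":[0,0.003,0],"angular":[0,0,0]},{"claw":255,"dp":[0,0.003,0],"angular":[0,0,0]},{"claw":255,"dp":[0,0.003,0],"angular":[0,0,0]},{"claw":255,"dp":[0,0.003,0],"angular":[0,0,0]},{"claw":255,"dp":[0,0.003,0],"angular":[0,0,0]}]'

```text
clock: 5.63
tcp_pos: [0.5807, -0.147, 0.0886]
orientation: [0.0, -0.039, 0.999, -0.002]
wrist_force: [4.8, -8.3, -6.3]
finger_gap: 0.0115
```

Request:
play_rows --steps '[{"claw":255,"dp":[0,0.0045,0],"angular":[0,0,0]},{"claw":255,"dp":[0,0.0045,0],"angular":[0,0,0]},{"claw":255,"dp":[0,0.0045,0],"angular":[0,0,0]},{"claw":255,"dp":[0,0.0045,0],"angular":[0,0,0]},{"claw":255,"dp":[0,0.0045,0],"angular":[0,0,0]},{"claw":255,"dp":[0,0.0045,0],"angular":[0,0,0]},{"claw":255,"dp":[0,0.0045,0],"angular":[0,0,0]},{"claw":255,"dp":[0,0.0045,0],"angular":[0,0,0]}]'

```text
clock: 6.3
tcp_pos: [0.5779, -0.1111, 0.0886]
orientation: [0.0, -0.039, 0.999, -0.002]
wrist_force: [4.6, -8.1, -6.2]
finger_gap: 0.011
```

Request:
play_rows --steps '[{"claw":255,"dp":[0,0.0045,0],"angular":[0,0,0]},{"claw":255,"dp":[0,0.0045,0],"angular":[0,0,0]},{"claw":255,"dp":[0,0.0045,0],"angular":[0,0,0]},{"claw":255,"dp":[0,0.0035,0],"angular":[0,0,0]},{"claw":255,"dp":[0,0.003,0],"angular":[0,0,0]},{"claw":255,"dp":[0,0.002,0],"angular":[0,0,0]},{"claw":255,"dp":[0,0.002,0],"angular":[0,0,0]},{"claw":255,"dp":[0,0.002,0],"angular":[0,0,0]}]'

```text
clock: 6.97
tcp_pos: [0.5759, -0.0851, 0.0886]
orientation: [0.0, -0.039, 0.999, -0.002]
wrist_force: [3.4, -7.8, -6.3]
finger_gap: 0.0112
```

```bash
python3 - <<'E'
from h import *
s=env.get_state();im,d=env.read_camera('side');print(s['wrist_force'],s['tcp_pos'],s['clock'])
save('s3.png',cv2.resize(im[140:285,250:400],None,fx=4,fy=4,interpolation=cv2.INTER_CUBIC))
E
```

```text
[ 3.4137728  -7.83439366 -6.27369818] [ 0.57585228 -0.08509628  0.08858413] 6.9667
```

View pics/s3.png

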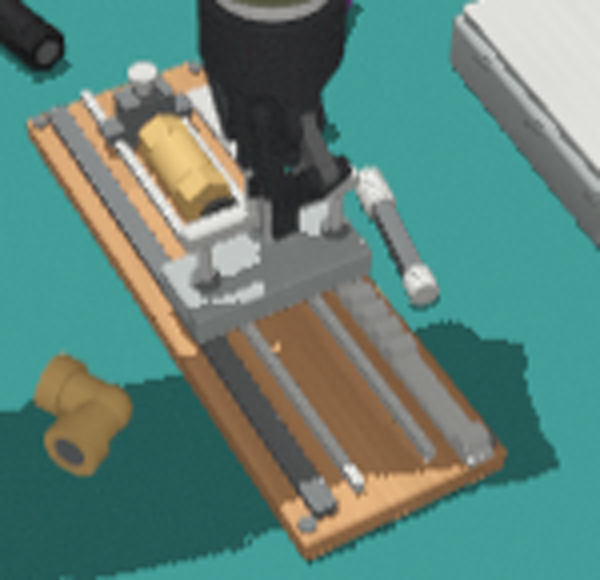

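The pad at (215,205) is just short of the valve at (185,165), and the gap to the stop is still open. I'm easing on in slow steps and watching the force.

Request:
play_rows --steps '[{"claw":255,"dp":[0,0.0018,0],"angular":[0,0,0]},{"claw":255,"dp":[0,0.0018,0],"angular":[0,0,0]},{"claw":255,"dp":[0,0.0018,0],"angular":[0,0,0]},{"claw":255,"dp":[0,0.0018,0],"angular":[0,0,0]},{"claw":255,"dp":[0,0.0018,0],"angular":[0,0,0]},{"claw":255,"dp":[0,0.0018,0],"angular":[0,0,0]},{"claw":255,"dp":[0,0.0018,0],"angular":[0,0,0]},{"claw":255,"dp":[0,0.0018,0],"angular":[0,0,0]}]'

```text
clock: 7.68
tcp_pos: [0.5748, -0.0715, 0.0886]
orientation: [0.0, -0.039, 0.999, -0.002]
wrist_force: [3.1, -10.8, -6.1]
finger_gap: 0.0111
```

Request:
play_rows --steps '[{"claw":255,"dp":[0,0.001,0],"angular":[0,0,0]},{"claw":255,"dp":[0,0.001,0],"angular":[0,0,0]},{"claw":255,"dp":[0,0.001,0],"angular":[0,0,0]},{"claw":255,"dp":[0,0.001,0],"angular":[0,0,0]},{"claw":255,"dp":[0,0.001,0],"angular":[0,0,0]},{"claw":255,"dp":[0,0.001,0],"angular":[0,0,0]},{"claw":255,"dp":[0,0.001,0],"angular":[0,0,0]},{"claw":255,"dp":[0,0.001,0],"angular":[0,0,0]}]'

```text
clock: 8.35
tcp_pos: [0.5742, -0.0636, 0.0887]
orientation: [0.0, -0.039, 0.999, -0.002]
wrist_force: [3.0, -11.0, -6.5]
finger_gap: 0.0108
```

Request:
play_rows --steps '[{"claw":255,"dp":[0,0.0007,0],"angular":[0,0,0]},{"claw":255,"dp":[0,0.0007,0],"angular":[0,0,0]},{"claw":255,"dp":[0,0.0007,0],"angular":[0,0,0]},{"claw":255,"dp":[0,0.0007,0],"angular":[0,0,0]},{"claw":255,"dp":[0,0.0007,0],"angular":[0,0,0]},{"claw":255,"dp":[0,0.0007,0],"angular":[0,0,0]},{"claw":255,"dp":[0,0.0007,0],"angular":[0,0,0]},{"claw":255,"dp":[0,0.0007,0],"angular":[0,0,0]}]'

```text
clock: 9.02
tcp_pos: [0.5737, -0.0582, 0.0887]
orientation: [0.0, -0.039, 0.999, -0.002]
wrist_force: [3.9, -10.5, -6.2]
finger_gap: 0.0112
```

```bash
python3 - <<'E'
from h import *
F=[];
ims=[]
for n in('side','top'):
    im,d=env.read_camera(n);np.savez(n+'2.npz',im=im,d=d);ims.append(im)
for _ in range(5): F.append(env.get_state()['wrist_force']);env.read_camera('wrist')
print(np.array(F).round(1))
a=cv2.resize(ims[0][150:220,262:332],(560,560),interpolation=cv2.INTER_CUBIC)
save('s4.png',a)
E
```

```text
[[  3.7 -10.6  -7.2]
 [  3.6  -9.6  -6.2]
 [  4.4 -10.1  -7.3]
 [  4.1 -10.4  -6. ]
 [  4.   -9.4  -6.9]]
```

View pics/s4.png

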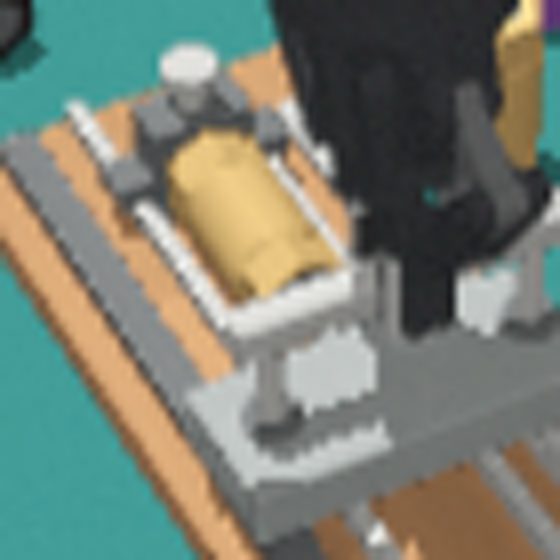

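```bash
python3 - <<'E'
from h import *
u=np.array([-.0785,.9969]);e=np.array([.9969,.0785]);o=np.array([.5835,-.189])
for n in('side0','side1','side2','top0','top2'):
    t=np.load(n+'.npz');d=t['d'];c=env.calibration(n[:-1]);T=c['world_from_camera']
    vs,us=np.mgrid[140:290,200:390]
    k=[(a,b) for a,b in zip(us.ravel(),vs.ravel()) if d[b,a]>0]
    Q=np.array([pt(c,T,p,d[p[1],p[0]]) for p in k]);hs=cv2.cvtColor(t['im'],cv2.COLOR_RGB2HSV);h=np.array([hs[b,a] for a,b in k])
    f=np.c_[(Q[:,:2]-o)@e,(Q[:,:2]-o)@u,Q[:,2]]
    v=f[(abs(f[:,0])<.02)&(f[:,2]>.03)&(f[:,2]<.06)&(f[:,1]>.15)&(h[:,1]>90)&(h[:,0]<32)]
    st=f[(abs(f[:,0])<.015)&(f[:,2]>.045)&(f[:,1]>.24)&(h[:,1]<70)]
    print(n,len(v),np.percentile(v[:,1],[0.5,2,98,99.5]).round(4),np.percentile(v[:,0],[2,98]).round(4),'stop',np.percentile(st[:,1],[0.5,2,5]).round(4))
E
```

```text
side0 323 [0.1742 0.1749 0.2454 0.2582] [-0.0189  0.0098] stop [0.255  0.2552 0.2567]
side1 316 [0.1745 0.1752 0.2462 0.2583] [-0.0188  0.0099] stop [0.2556 0.2561 0.257 ]
side2 261 [0.1873 0.1894 0.2576 0.2596] [-0.0191  0.0101] stop [0.2561 0.2565 0.2572]
top0 409 [0.1779 0.1782 0.2465 0.2479] [-0.0185  0.0112] stop [0.2594 0.2595 0.2597]Traceback (most recent call last):
  File "<stdin>", line 11, in <module>
    return _quantile_unchecked(
        a, q, axis, out, overwrite_input, method, keepdims, weights)
    return _ureduce(a,
                    func=_quantile_ureduce_func,
    ...<5 lines>...
                    overwrite_input=overwrite_input,
                    method=method)
    r = func(a, **kwargs)
    result = _quantile(arr,
                       quantiles=q,
    ...<2 lines>...
                       out=out,
                       weights=wgt)
    slices_having_nans = np.isnan(arr[-1, ...])
                                  ~~~^^^^^^^^^
IndexError: index -1 is out of bounds for axis 0 with size 0
```

Valve has moved ~13 mm and its far end (0.258) matches the stop face (0.256–0.259). Next I go on to about half compression.

Request:
play_rows --steps '[{"claw":255,"dp":[0,0.001,0],"angular":[0,0,0]},{"claw":255,"dp":[0,0.001,0],"angular":[0,0,0]},{"claw":255,"dp":[0,0.001,0],"angular":[0,0,0]},{"claw":255,"dp":[0,0.001,0],"angular":[0,0,0]},{"claw":255,"dp":[0,0.001,0],"angular":[0,0,0]},{"claw":255,"dp":[0,0.001,0],"angular":[0,0,0]},{"claw":255,"dp":[0,0.001,0],"angular":[0,0,0]},{"claw":255,"dp":[0,0.001,0],"angular":[0,0,0]}]'

```text
clock: 10.03
tcp_pos: [0.5731, -0.0506, 0.0887]
orientation: [0.0, -0.039, 0.999, -0.003]
wrist_force: [3.6, -11.3, -6.0]
finger_gap: 0.0114
```

```bash
python3 - <<'E'
from h import *
s=env.get_state();print(s['wrist_force'],s['tcp_pos'])
t=[np.load(n)['im'] for n in('top0.npz','side0.npz')]
# rack profile along u from initial views: height vs u at rack fx
u=np.array([-.0785,.9969]);e=np.array([.9969,.0785]);o=np.array([.5835,-.189])
c=env.calibration('top');T=c['world_from_camera'];g=cv2.cvtColor(t[0],cv2.COLOR_RGB2GRAY).astype(np.float32)
Ti=np.linalg.inv(T)
def px(P):
    p=Ti[:3,:3]@P+Ti[:3,3];r=p[:2]/p[2];r=r*(1+c['k1']*(r@r));return c['fx']*r[0]+c['cx'],c['fy']*r[1]+c['cy']
import sys
for fx in(.036,.042,.048,.054):
    L=np.arange(.03,.21,.0025)
    q=[px(np.r_[o+e*fx+u*l,.034]) for l in L]
    m=np.array([[a for a,b in q]],np.float32),np.array([[b for a,b in q]],np.float32)
    print(fx,cv2.remap(g,*m,cv2.INTER_LINEAR)[0].astype(int).tolist())
E
```

```text
[  3.64353917 -11.34169923  -5.97469611] [ 0.57314812 -0.05062282  0.08870367]
0.036 [160, 150, 163, 160, 167, 176, 172, 153, 172, 141, 148, 150, 161, 174, 169, 136, 167, 177, 176, 175, 182, 176, 162, 156, 158, 175, 139, 133, 169, 179, 175, 180, 187, 146, 157, 161, 157, 168, 164, 137, 171, 181, 181, 184, 154, 143, 162, 165, 160, 174, 136, 112, 149, 177, 182, 182, 181, 139, 160, 167, 166, 172, 163, 135, 156, 169, 180, 180, 179, 178, 179, 182]
0.042 [184, 168, 176, 148, 173, 186, 185, 183, 176, 138, 172, 185, 186, 184, 160, 139, 175, 186, 185, 185, 186, 170, 174, 185, 188, 190, 128, 119, 177, 188, 188, 186, 177, 134, 174, 187, 187, 189, 158, 139, 179, 190, 189, 190, 144, 133, 173, 190, 190, 190, 125, 114, 181, 191, 188, 187, 173, 135, 178, 191, 190, 189, 151, 139, 182, 192, 190, 185, 183, 182, 183, 184]
0.048 [185, 179, 165, 136, 171, 187, 184, 169, 153, 143, 177, 185, 183, 177, 165, 159, 175, 187, 189, 172, 164, 149, 176, 189, 184, 174, 170, 135, 174, 190, 188, 170, 136, 129, 179, 190, 191, 180, 167, 172, 183, 188, 190, 174, 114, 115, 176, 192, 193, 178, 159, 143, 179, 189, 189, 183, 150, 136, 181, 192, 189, 153, 92, 130, 182, 190, 190, 171, 160, 145, 143, 160]
0.054 [122, 119, 117, 117, 119, 118, 116, 115, 115, 114, 116, 122, 124, 122, 122, 121, 122, 121, 119, 113, 114, 114, 114, 121, 123, 121, 121, 122, 125, 126, 125, 122, 121, 121, 121, 123, 126, 126, 123, 124, 125, 125, 125, 124, 120, 121, 124, 120, 121, 125, 123, 124, 127, 125, 123, 120, 119, 120, 120, 121, 120, 120, 123, 124, 125, 128, 124, 120, 119, 119, 119, 121]
```

Request:
play_rows --steps '[{"claw":255,"dp":[0,0.001,0],"angular":[0,0,0]},{"claw":255,"dp":[0,0.001,0],"angular":[0,0,0]},{"claw":255,"dp":[0,0.001,0],"angular":[0,0,0]},{"claw":255,"dp":[0,0,0.002],"angular":[0,0,0]},{"claw":255,"dp":[0,0,0.001],"angular":[0,0,0]},{"claw":255,"dp":[0,0,0.001],"angular":[0,0,0]},{"claw":255,"dp":[0,0,0.001],"angular":[0,0,0]},{"claw":255,"dp":[0,0,0.0005],"angular":[0,0,0]}]'

```text
clock: 10.7
tcp_pos: [0.5729, -0.0477, 0.0839]
orientation: [0.001, -0.038, 0.999, -0.003]
wrist_force: [0.6, -11.8, 1.2]
finger_gap: 0.0113
```

Request:
play_rows --steps '[{"claw":255,"dp":[0,0,0],"angular":[0,0,0]},{"claw":255,"dp":[0,0,0],"angular":[0,0,0]},{"claw":255,"dp":[0,0,0],"angular":[0,0,0]},{"claw":255,"dp":[0,0,0],"angular":[0,0,0]},{"claw":255,"dp":[0,0,0],"angular":[0,0,0]},{"claw":255,"dp":[0,0,0],"angular":[0,0,0]},{"claw":255,"dp":[0,0,0],"angular":[0,0,0]},{"claw":255,"dp":[0,0,0],"angular":[0,0,0]}]'

```text
clock: 11.37
tcp_pos: [0.573, -0.0477, 0.0841]
orientation: [0.001, -0.039, 0.999, -0.003]
wrist_force: [2.2, -11.4, -1.5]
finger_gap: 0.0114
```

The bar landed on a tooth: z stopped at 0.0841, about 7.3 mm up, and part of the load is off. I'm easing forward in 1.2 mm bites.

Request:
play_rows --steps '[{"claw":255,"dp":[0,0.0003,0.0001],"angular":[0,0,0]},{"claw":255,"dp":[0,0.0003,0.0001],"angular":[0,0,0]},{"claw":255,"dp":[0,0.0003,0.0001],"angular":[0,0,0]},{"claw":255,"dp":[0,0.0003,0],"angular":[0,0,0]},{"claw":255,"dp":[0,0,0],"angular":[0,0,0]},{"claw":255,"dp":[0,0,0],"angular":[0,0,0]},{"claw":255,"dp":[0,0,0],"angular":[0,0,0]},{"claw":255,"dp":[0,0,0],"angular":[0,0,0]}]'

```text
clock: 12.03
tcp_pos: [0.5729, -0.0475, 0.0841]
orientation: [0.001, -0.038, 0.999, -0.004]
wrist_force: [1.0, -15.3, 1.0]
finger_gap: 0.0111
```

Request:
play_rows --steps '[{"claw":255,"dp":[0,0.0003,0],"angular":[0,0,0]},{"claw":255,"dp":[0,0.0003,0],"angular":[0,0,0]},{"claw":255,"dp":[0,0.0003,0],"angular":[0,0,0]},{"claw":255,"dp":[0,0.0003,0],"angular":[0,0,0]},{"claw":255,"dp":[0,0,0],"angular":[0,0,0]},{"claw":255,"dp":[0,0,0],"angular":[0,0,0]},{"claw":255,"dp":[0,0,0],"angular":[0,0,0]},{"claw":255,"dp":[0,0,0],"angular":[0,0,0]}]'

```text
clock: 12.7
tcp_pos: [0.5729, -0.0467, 0.0842]
orientation: [0.001, -0.038, 0.999, -0.004]
wrist_force: [0.6, -16.0, 1.0]
finger_gap: 0.0111
```

Request:
play_rows --steps '[{"claw":255,"dp":[0,0.0003,-0.0004],"angular":[0,0,0]},{"claw":255,"dp":[0,0.0003,0],"angular":[0,0,0]},{"claw":255,"dp":[0,0.0003,0],"angular":[0,0,0]},{"claw":255,"dp":[0,0.0003,0],"angular":[0,0,0]},{"claw":255,"dp":[0,0,0],"angular":[0,0,0]},{"claw":255,"dp":[0,0,0],"angular":[0,0,0]},{"claw":255,"dp":[0,0,0],"angular":[0,0,0]},{"claw":255,"dp":[0,0,0],"angular":[0,0,0]}]'

```text
clock: 13.37
tcp_pos: [0.5728, -0.0454, 0.0843]
orientation: [0.001, -0.038, 0.999, -0.004]
wrist_force: [1.8, -16.6, -1.1]
finger_gap: 0.011
```

Request:
play_rows --steps '[{"claw":255,"dp":[0,0.0003,0],"angular":[0,0,0]},{"claw":255,"dp":[0,0.0003,0],"angular":[0,0,0]},{"claw":255,"dp":[0,0.0003,0],"angular":[0,0,0]},{"claw":255,"dp":[0,0.0003,0],"angular":[0,0,0]},{"claw":255,"dp":[0,0,0],"angular":[0,0,0]},{"claw":255,"dp":[0,0,0],"angular":[0,0,0]},{"claw":255,"dp":[0,0,0],"angular":[0,0,0]},{"claw":255,"dp":[0,0,0],"angular":[0,0,0]}]'

```text
clock: 14.03
tcp_pos: [0.5727, -0.0443, 0.0843]
orientation: [0.001, -0.038, 0.999, -0.004]
wrist_force: [2.0, -16.1, 0.4]
finger_gap: 0.0112
```

Request:
play_rows --steps '[{"claw":255,"dp":[0,0.0003,0],"angular":[0,0,0]},{"claw":255,"dp":[0,0.0003,0],"angular":[0,0,0]},{"claw":255,"dp":[0,0.0003,0],"angular":[0,0,0]},{"claw":255,"dp":[0,0.0003,0],"angular":[0,0,0]},{"claw":255,"dp":[0,0,0],"angular":[0,0,0]},{"claw":255,"dp":[0,0,0],"angular":[0,0,0]},{"claw":255,"dp":[0,0,0],"angular":[0,0,0]},{"claw":255,"dp":[0,0,0],"angular":[0,0,0]}]'

```text
clock: 14.7
tcp_pos: [0.5726, -0.0431, 0.0844]
orientation: [0.001, -0.038, 0.999, -0.004]
wrist_force: [1.5, -16.0, -0.8]
finger_gap: 0.0112
```

Request:
play_rows --steps '[{"claw":255,"dp":[0,0.0003,0],"angular":[0,0,0]},{"claw":255,"dp":[0,0.0003,0],"angular":[0,0,0]},{"claw":255,"dp":[0,0.0003,0],"angular":[0,0,0]},{"claw":255,"dp":[0,0.0003,0],"angular":[0,0,0]},{"claw":255,"dp":[0,0,0],"angular":[0,0,0]},{"claw":255,"dp":[0,0,0],"angular":[0,0,0]},{"claw":255,"dp":[0,0,0],"angular":[0,0,0]},{"claw":255,"dp":[0,0,0],"angular":[0,0,0]}]'

```text
clock: 15.37
tcp_pos: [0.5725, -0.042, 0.0843]
orientation: [0.001, -0.038, 0.999, -0.004]
wrist_force: [0.6, -16.5, -0.5]
finger_gap: 0.0113
```

Nothing found forward up to ~24 mm compression, so the notch must lie behind. I'm lifting, backing up 6 mm and easing backward.

Request:
play_rows --steps '[{"claw":255,"dp":[0,0,-0.003],"angular":[0,0,0]},{"claw":255,"dp":[0,-0.001,-0.001],"angular":[0,0,0]},{"claw":255,"dp":[0,-0.0015,0],"angular":[0,0,0]},{"claw":255,"dp":[0,-0.0015,0],"angular":[0,0,0]},{"claw":255,"dp":[0,-0.0015,0],"angular":[0,0,0]},{"claw":255,"dp":[0,-0.001,0],"angular":[0,0,0]},{"claw":255,"dp":[0,0,0],"angular":[0,0,0]},{"claw":255,"dp":[0,0,0],"angular":[0,0,0]}]'

```text
clock: 16.03
tcp_pos: [0.5725, -0.0429, 0.0871]
orientation: [0.0, -0.04, 0.999, 0.001]
wrist_force: [4.5, 0.6, -6.6]
finger_gap: 0.0114
```

Request:
play_rows --steps '[{"claw":255,"dp":[0,-0.001,0],"angular":[0,0,0]},{"claw":255,"dp":[0,-0.001,0],"angular":[0,0,0]},{"claw":255,"dp":[0,-0.001,0],"angular":[0,0,0]},{"claw":255,"dp":[0,-0.001,0],"angular":[0,0,0]},{"claw":255,"dp":[0,0,0],"angular":[0,0,0]},{"claw":255,"dp":[0,0,0],"angular":[0,0,0]},{"claw":255,"dp":[0,0,0],"angular":[0,0,0]},{"claw":255,"dp":[0,0,0],"angular":[0,0,0]}]'

```text
clock: 16.7
tcp_pos: [0.5727, -0.0464, 0.0871]
orientation: [0.0, -0.04, 0.999, 0.001]
wrist_force: [4.8, 2.4, -6.1]
finger_gap: 0.0112
```

Request:
play_rows --steps '[{"claw":255,"dp":[0,-0.001,0],"angular":[0,0,0]},{"claw":255,"dp":[0,-0.0005,0],"angular":[0,0,0]},{"claw":255,"dp":[0,0,0.001],"angular":[0,0,0]},{"claw":255,"dp":[0,0,0.001],"angular":[0,0,0]},{"claw":255,"dp":[0,0,0.001],"angular":[0,0,0]},{"claw":255,"dp":[0,0,0.001],"angular":[0,0,0]},{"claw":255,"dp":[0,0,0],"angular":[0,0,0]},{"claw":255,"dp":[0,0,0],"angular":[0,0,0]}]'

```text
clock: 17.37
tcp_pos: [0.5729, -0.0479, 0.0841]
orientation: [0.001, -0.04, 0.999, 0.001]
wrist_force: [3.1, 5.4, -0.5]
finger_gap: 0.0111
```

Request:
play_rows --steps '[{"claw":255,"dp":[0,-0.0003,0],"angular":[0,0,0]},{"claw":255,"dp":[0,-0.0003,0],"angular":[0,0,0]},{"claw":255,"dp":[0,-0.0003,0],"angular":[0,0,0]},{"claw":255,"dp":[0,-0.0003,0],"angular":[0,0,0]},{"claw":255,"dp":[0,0,0],"angular":[0,0,0]},{"claw":255,"dp":[0,0,0],"angular":[0,0,0]},{"claw":255,"dp":[0,0,0],"angular":[0,0,0]},{"claw":255,"dp":[0,0,0],"angular":[0,0,0]}]'

```text
clock: 18.03
tcp_pos: [0.573, -0.0493, 0.0833]
orientation: [0.0, -0.04, 0.999, 0.001]
wrist_force: [5.4, 4.8, -5.8]
finger_gap: 0.0114
```

z dropped to 0.0833 and the full spring load is back on the grip, so the tooth is over a notch. I'm lowering further.

Request:
play_rows --steps '[{"claw":255,"dp":[0,0,0.001],"angular":[0,0,0]},{"claw":255,"dp":[0,0,0.001],"angular":[0,0,0]},{"claw":255,"dp":[0,0,0.001],"angular":[0,0,0]},{"claw":255,"dp":[0,0,0.001],"angular":[0,0,0]},{"claw":255,"dp":[0,0,0.001],"angular":[0,0,0]},{"claw":255,"dp":[0,0,0],"angular":[0,0,0]},{"claw":255,"dp":[0,0,0],"angular":[0,0,0]},{"claw":255,"dp":[0,0,0],"angular":[0,0,0]}]'

```text
clock: 18.7
tcp_pos: [0.573, -0.0493, 0.0783]
orientation: [0.0, -0.04, 0.999, 0.001]
wrist_force: [5.2, 3.5, -5.7]
finger_gap: 0.0108
```

Request:
play_rows --steps '[{"claw":255,"dp":[0,0,0.001],"angular":[0,0,0]},{"claw":255,"dp":[0,0,0],"angular":[0,0,0]},{"claw":255,"dp":[0,0,0],"angular":[0,0,0]},{"claw":210,"dp":[0,0,0],"angular":[0,0,0]},{"claw":180,"dp":[0,0,0],"angular":[0,0,0]},{"claw":140,"dp":[0,0,0],"angular":[0,0,0]},{"claw":100,"dp":[0,0,0],"angular":[0,0,0]},{"claw":60,"dp":[0,0,0],"angular":[0,0,0]}]'

```text
clock: 19.37
tcp_pos: [0.5722, -0.0505, 0.0779]
orientation: [-0.0, -0.04, 0.999, -0.0]
wrist_force: [-0.5, -0.3, 0.2]
finger_gap: 0.0606
```

Request:
play_rows --steps '[{"claw":0,"dp":[0,0,0],"angular":[0,0,0]},{"claw":0,"dp":[0,0,-0.01],"angular":[0,0,0]},{"claw":0,"dp":[0,0,-0.02],"angular":[0,0,0]},{"claw":0,"dp":[0,0,-0.02],"angular":[0,0,0]},{"claw":0,"dp":[0,0,-0.02],"angular":[0,0,0]},{"claw":0,"dp":[0,0,-0.02],"angular":[0,0,0]},{"claw":0,"dp":[0,0,-0.02],"angular":[0,0,0]},{"claw":0,"dp":[0,0,0],"angular":[0,0,0]}]'

```text
clock: 20.03
tcp_pos: [0.5747, -0.051, 0.1931]
orientation: [0.004, -0.04, 0.999, -0.001]
wrist_force: [0.4, 0.1, 0.7]
finger_gap: 0.0853
```

Request:
play_rows --steps '[{"claw":0,"dp":[0,-0.03,-0.02],"angular":[0,0,0]},{"claw":0,"dp":[0,-0.03,-0.02],"angular":[0,0,0]},{"claw":0,"dp":[0,-0.03,0],"angular":[0,0,0]},{"claw":0,"dp":[0,-0.03,0],"angular":[0,0,0]},{"claw":0,"dp":[0,-0.03,0],"angular":[0,0,0]},{"claw":0,"dp":[0,0,0],"angular":[0,0,0]},{"claw":0,"dp":[0,0,0],"angular":[0,0,0]},{"claw":0,"dp":[0,0,0],"angular":[0,0,0]}]'

```text
clock: 20.7
tcp_pos: [0.5839, -0.1996, 0.2275]
orientation: [-0.0, -0.039, 0.999, 0.0]
wrist_force: [-0.4, 0.9, 1.2]
finger_gap: 0.0852
```

```bash
python3 - <<'E'
from h import *
u=np.array([-.0785,.9969]);e=np.array([.9969,.0785]);o=np.array([.5835,-.189])
s=env.get_state();print(s['wrist_force'],s['tcp_pos'],s['clock'])
I=[]
for n in('side','top'):
    im,d=env.read_camera(n);np.savez(n+'3.npz',im=im,d=d);I.append(im)
for n in('side0','side3','top0','top3'):
    t=np.load(n+'.npz');d=t['d'];c=env.calibration(n[:-1]);T=c['world_from_camera']
    vs,us=np.mgrid[140:290,200:390]
    k=[(a,b) for a,b in zip(us.ravel(),vs.ravel()) if d[b,a]>0]
    Q=np.array([pt(c,T,p,d[p[1],p[0]]) for p in k]);hs=cv2.cvtColor(t['im'],cv2.COLOR_RGB2HSV);h=np.array([hs[b,a] for a,b in k])
    f=np.c_[(Q[:,:2]-o)@e,(Q[:,:2]-o)@u,Q[:,2]]
    v=f[(abs(f[:,0])<.02)&(f[:,2]>.03)&(f[:,2]<.06)&(f[:,1]>.15)&(h[:,1]>90)&(h[:,0]<32)]
    b=f[(abs(f[:,0])<.03)&(f[:,2]>.08)&(f[:,2]<.115)&(abs(f[:,1]-(0 if '0' in n else .14))<.02)]
    print(n,np.percentile(v[:,1],[2,98]).round(4),'bar y,z',np.median(b[:,1:],0).round(4),len(b))
save('f.png',cv2.resize(I[0][145:245,255:375],None,fx=5,fy=5,interpolation=cv2.INTER_CUBIC))
E
```

```text
[-0.38514968  0.94327019  1.22019835] [ 0.58390672 -0.19961507  0.22745368] 20.7
side0 [0.1749 0.2454] bar y,z [-0.005   0.0892] 181
side3 [0.1877 0.2576] bar y,z [0.1341 0.0889] 148
top0 [0.1782 0.2465] bar y,z [0.0011 0.0899] 149
top3 [0.2509 0.2597] bar y,z [nan nan] 0
  return _methods._mean(a, axis=axis, dtype=dtype,
  ret = um.true_divide(
```

View pics/f.png

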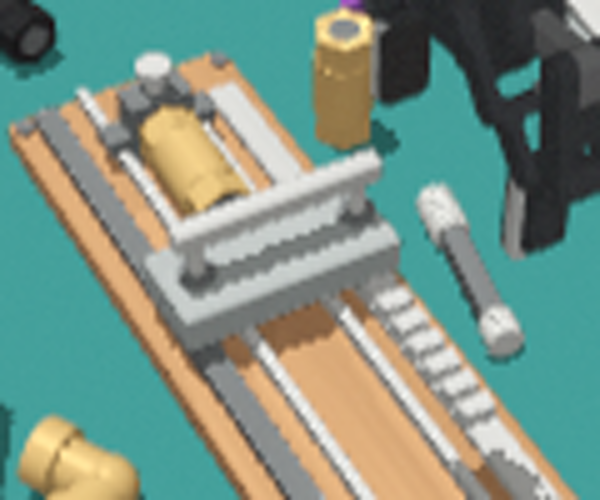

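The final view shows the bar down on the carriage, the valve against the stop, and the spare valve and gauge undisturbed. Bar height is 0.0889, against 0.0892 when lowered at the start. Handing in.

```bash
python3 -c "
from workcell import env
print(env.hand_in())"
```

```text
the job is handed in; nothing more can be done
None
```

The valve is clamped against the end stop and the job is handed in at about 21 s on the robot's clock; `env.hand_in()` gives no verdict.

**What I did:** I pinched the bar, lifted it about 12 mm and slid the jaw until the pad had pushed the valve about 13 mm, up to the stop. The bar first landed on a tooth. I eased the jaw forward to about 24 mm of pad travel and found no notch. I then lifted it, backed up about 7 mm from there, and the bar fell into a notch. I let it down, opened the gripper and moved clear.

**Last checks:**
- **Bar:** its top reads 0.0889 m, against 0.0892 m when fully lowered at the start, so it is down in the notch.
- **Valve:** its far end is at 0.258 m along the slide. The two cameras put the stop face at 0.256 m (side) and 0.259 m (top), so that gap is only known to about 2 mm.
- **Pad:** the jaw moved about 139 mm, which puts the pad roughly 15 mm in, or about 5 N. This is worked out from travel, not measured directly.
- **Forces:** the wrist read at most about 16.6 N along the slide, while the bar was dragging on the tooth.
- **Other parts:** the spare valve, elbow and gauge look unmoved. The spanner was outside the final crop, and I did not check it separately.

**Check that failed:** the final top-camera reading gave no usable bar or valve values, probably because the arm blocked the view. The final checks therefore rest on the side camera and the forces.

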